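Load the disc carrier and hold it up level

ROBOT

A 7-joint arm with a two-finger parallel gripper is mounted at the origin on the work surface; the furniture and walls round the work are solid. World frame = base frame: x ahead of the robot, y to its left, z up, the work surface at z = 0. Lengths are in m, angles in rad, forces in N, time in s.
With the tool pointing down it reaches from about 0.375 to 0.925 m from the base axis. Payload 3.1 kg.
Tool frame: the origin (TCP) lies at the very end of the fingers, on their centre line; the grasp point (between the pads) lies 19 mm behind it; z points along the fingers, y is the line along which they close (so a half turn about z gives the same grasp; the last joint's range is limited). The gripper opens to 85 mm and grips with 20 to 120 N. Pads are 22 mm wide; open, the fingers measure 114 mm over their backs; the gripper's body (76 mm by 85 mm) begins 54 mm behind the grasp point. The pads swing forward as they close: fully open they stand 13 mm farther back than shut.
Start: joints at [-1.264, 0.383, 0.044, 1.598, -0.018, 1.161, -0.05], TCP at [0.256, 0.597, 0.231] pointing down, gripper open.
Joint ranges: [-2.61, 2.61], [-0.41, 2.15], [-1.48, 1.57], [0, 2.5], [-1.57, 4.71], [0.05, 1.97], [-2.85, 2.85]. Speed limits (rad/s): [2.79, 2.79, 3.14, 3.14, 3.14, 3.14, 3.14].

INTERFACE

Orientations are given as a unit quaternion [x, y, z, w].
In Python, from station import sensors, vision, hand_in, look_for, masks_of gives the robot as it stands.
- The arm moves only by the tool pendant, called after ">>>" as name([rows], argument=value, ...), one row to a line, values as JSON. Schema: {"type":"object","properties":{"motion":{"type":"array","items":{"type":"array","prefixItems":[{"type":"array","items":{"type":"number"},"minItems":3,"maxItems":3},{"type":"array","items":{"type":"number"},"minItems":3,"maxItems":3},{"type":"number"}],"minItems":3,"maxItems":3},"minItems":1,"maxItems":20},"force":{"type":"number"},"only":{"type":"string"},"quiet":{"type":"boolean"},"lines":{"type":"string"}},"required":["motion"],"additionalProperties":false}. motion is a list of rows, 1 to 20 of them, each written [[dx, dy, dz], [rx, ry, rz], opening]: dx, dy, dz in m, then a rotation vector rx, ry, rz in rad, then the finger opening in m; each row shifts and turns the commanded pose from where the row before left it, along the tool's axes as they then stand; what a row does not reach is not made up. A row lasts 1/8 s, in which the tool goes at most 0.0625 m and 0.188 rad, less where a joint would pass 70% of its speed; a pose out of reach is approached as far as the arm can. The fingers move at their own pace and stop on an object; force is the grip in N (left out, the last holds). Time passes only in rows, so rows that do not move let the fingers close. The tool returns the time, the measured TCP pose, the force, the opening and the grip force at its end. only (a regular expression) keeps the lines of the reply that match it, lines (a string "A,B") keeps lines A to B, and quiet returns only ok. Input that does not fit is refused with a message, and nothing moves.
- sensors.get_state(): the state, without advancing time (a new reading comes with each control period).
- vision.snapshot(name): name is "scene" or "side" or "wrist"; returns a dict with "pixels" (400x640x3 uint8, red, green, blue), "depth" (400x640 float32, m along the optical axis (not along the pixel's ray), 0 where there is no reading), "mtx" (3x3 intrinsics, pixels), "cam_to_world" (4x4, takes a point from camera to world coordinates). Camera axes: x right, y down, z forward; pixel columns grow to the right and rows downward; lengths in m; the calibration is good to about 2 mm. The wrist camera is an equidistant fisheye: a pixel r from the principal point sees the ray r / f radians off the axis. A picture is of the moment at which its call begins.
- hand_in(): hands the job in; it is judged then, once.
Trained networks look in the newest picture that a camera, given by its name, has taken for a name from the list of things; names that differ only in an ending like _2 or _b are one class to them, and where a whole thing is asked for, a point or a joint stands for the part that bears it (a point fixed in the world has none). Each returns a list of dicts, best first, with "p" (0 to 1); they miss things now and then, are a little off and sometimes report something else, mostly with a low value. They report only what shows in the picture. A call takes as long as a camera call.
- look_for(camera, thing): "extent" ([left, top, right, bottom] as shares, 0 to 1, of the picture: columns of its width, rows of its height, round what is visible of it).
- masks_of(camera, thing): "mask" (400x640 bool, what is visible of it) and "extent" ([left, top, right, bottom] as shares, 0 to 1, of the picture: columns of its width, rows of its height, round what is visible of it).
The state is a dict: "time_s": time; "joint_positions": joint angles; "joint_vel": joint speeds; "tau": joint torques, N m; "position": TCP position; "tcp_rot": TCP orientation; "ft_force": force on the tool from outside, world axes, zero at the start; "moment": the same for the moment, N m; "finger_gap": finger opening in m; "gripper_force": force on a finger pad.
Only numpy, scipy, OpenCV 4.12 (cv2) and the standard library are available. Lean on these libraries where they do the work, as an engineer would, in place of code of your own. Each camera call takes 0.05 s, during which the arm holds its last target. There are 200 camera calls.

TASK

Stack the two turned metal discs squarely on the carrier: lay the larger one centred on the carrier's round pad, then the smaller one centred on top of it, letting go of each. Then lift the loaded carrier by its upright handle and hold it still and level with its underside about 15 cm above the table, discs still in place, and finish while holding it there. Leave the tape roll, the jar and the white lid where they are.

Things in the scene. Friction and masses are not known exactly. Their poses are not given: they have to be found in the camera images.
- carrier: Loose 0.6 kg carrier: aluminium plate 164x84x6 mm, round black pad at one end, black upright handle, low steel balancing heel at the other end. Origin on its underside below the handle; z up, pad towards -x, heel towards +x. Plate x -102 to +62, y +-42 mm; heel x 28 to 58 mm, 24 mm high. With both discs on, its centre of mass is below the handle. Pad faces roughly away from the robot.
- pad (a point): Centre of the top face of the carrier's round black rubber pad, 56 mm in diameter, raised 3 mm, its top 9 mm above the carrier's underside; 65 mm from the handle's middle plane. Axes as the carrier.
- handle (a point): Middle of the handle's slab: 12 mm thick along carrier x, 36 mm wide along carrier y, top 76 mm above the carrier's underside; this point 58 mm above it. Axes as the carrier. Pinched across its thickness (fingers closing along carrier x) it hangs stiffly level; fingertips above 30 mm clear discs and heel.
- large_disc: Larger turned metal disc, plain grey, 50 mm in diameter, 6 mm thick, 92 g, lying flat on the table. Origin at the centre of its underside, z up. A fixed black vacuum sealer, 85 mm high, stands between the discs' area and the robot: carry things over it.
- small_disc: Smaller turned metal disc, plain grey, 38 mm in diameter, 5 mm thick, 44 g, lying flat on the table. Origin at the centre of its underside, z up. A fixed black vacuum sealer, 85 mm high, stands between the discs' area and the robot: carry things over it.
- packing_tape: Bystander: roll of tape lying flat, 107 mm across, 48 mm high. Origin at the centre of its underside. Beyond it a wall runs slantwise; a black plug sticks out of its outlet at about x 0.63, y 0.24, z 0.18: keep the gripper's body clear of it.
- blue_jar: Bystander: screw-lid sample jar, 48 mm in diameter, 50 mm high. Origin at the centre of its underside.
- white_lid: Bystander: ribbed jar lid, 60 mm in diameter, 13 mm high, not one of the discs. Origin at the centre of its underside.

How it is judged:
On the way, in this order (a step that is already met when the one before it is completed fails the run):
1. the larger disc lies flat and centred on the carrier's pad, let go (horizontal distance between large_disc and pad below 0.008 m and z of large_disc in the frame of pad below 0.003 m and angle between large_disc's own z axis and vertical below 0.06 rad and linear speed of large_disc below 0.02 m/s and height (world z) of carrier below 0.01 m and contact force between the fingers and large_disc below 0.1 N), for 0.2 s.
2. the smaller disc lies flat and centred on the larger one on the standing carrier, let go (horizontal distance between large_disc and pad below 0.008 m and horizontal distance between small_disc and large_disc below 0.007 m and z of small_disc in the frame of pad between 0.003 and 0.009 m and angle between small_disc's own z axis and vertical below 0.06 rad and linear speed of small_disc below 0.02 m/s and height (world z) of carrier below 0.01 m and contact force between the fingers and large_disc below 0.1 N and contact force between the fingers and small_disc below 0.1 N), for 0.2 s.
At the end, for the whole second after the job is handed in: Gripper holds the carrier by its handle, underside 11-20 cm above the table, level within 0.1 rad and still; larger disc within 9 mm of the pad's centre, smaller one on it within 8 mm of the larger's; robot touches no disc, nothing else carries the carrier; bystanders moved under 2 cm (height (world z) of carrier between 0.11 and 0.2 m and angle between carrier's own z axis and vertical below 0.1 rad and linear speed of carrier below 0.02 m/s and angular speed of carrier below 0.1 rad/s and contact force between the fingers and carrier above 3 N and distance between handle and the grasp point below 0.05 m and distance between large_disc and pad below 0.009 m and horizontal distance between small_disc and large_disc below 0.008 m and z of small_disc in the frame of pad between 0.003 and 0.009 m and contact force between the arm and large_disc below 0.1 N and contact force between the arm and small_disc below 0.1 N and contact force between carrier and packing_tape below 0.1 N and contact force between carrier and blue_jar below 0.1 N and distance of each of packing_tape, blue_jar, white_lid from where it was at the start of the episode below 0.02 m); the arm keeps its last pose, push and grip.
It fails at once if the tape roll, the jar or the white lid is moved more than 2 cm (distance of any of packing_tape, blue_jar, white_lid from where it was at the start of the episode above 0.02 m).
It also fails if it takes over 69 s, if anything falls off the work surface, if the arm or the gripper's body presses on something with over 40 N, if the wrist force passes 120 N, or if a joint passes its speed limit or range.

## Working session

There is one attempt and no reset: what is moved stays moved. The work goes in short steps, Python scripts to look and compute and a tool call to move; the robot and the scene stay as the last step left them, time stands still between calls to the robot, and variables do not carry over. Pictures are saved under pics/ and viewed, at most 10 in all, crops included, and the job is handed in when it is done.

```bash
mkdir -p pics; cat > h.py <<'E'
import numpy as np, cv2
from station import sensors, vision, look_for, masks_of
def pts(s, mask, fish=False):
    v,u=np.nonzero(mask & (s["depth"]>0)); d=s["depth"][v,u]; K=s["mtx"]
    x=(u-K[0,2])/K[0,0]; y=(v-K[1,2])/K[1,1]
    if fish:
        r=np.hypot(x,y)+1e-9; t=np.tan(r)/r; x=x*t;y=y*t
    P=np.c_[x*d,y*d,d,np.ones(len(d))]@np.array(s["cam_to_world"]).T
    return P[:,:3]
def snap(n):
    s=vision.snapshot(n); s["pixels"]=np.array(s["pixels"]); s["depth"]=np.array(s["depth"]); return s
def save(s,f): cv2.imwrite("pics/"+f,cv2.cvtColor(s["pixels"],cv2.COLOR_RGB2BGR))
E
python3 - <<'E'
from h import *
for c in ["scene","side","wrist"]:
    s=snap(c); save(s,c+"0.png")
    for t in ["carrier","pad","handle","large_disc","small_disc","packing_tape","blue_jar","white_lid"]:
        for m in masks_of(c,t)[:2]:
            if m["p"]<.3: continue
            mk=np.array(m["mask"]); P=pts(s,mk,c=="wrist")
            if len(P)<5: print(c,t,len(P));continue
            print(c,t,round(m["p"],2),mk.sum(),"med",np.median(P,0).round(3),"lo",np.percentile(P,2,axis=0).round(3),"hi",np.percentile(P,98,axis=0).round(3),"px",(np.array(m["extent"])*[640,400,640,400]).round())
print(sensors.get_state())
E
```

```text
scene carrier 0.79 2733 med [0.444 0.162 0.009] lo [0.388 0.116 0.   ] hi [0.548 0.196 0.075] px [270. 238. 341. 312.]
scene pad 0.61 2685 med [0.444 0.161 0.009] lo [0.388 0.115 0.001] hi [0.548 0.195 0.076] px [267. 241. 335. 311.]
scene handle 0.89 2587 med [0.444 0.162 0.009] lo [0.389 0.117 0.004] hi [0.546 0.195 0.076] px [268. 239. 338. 312.]
scene large_disc 0.56 249 med [0.632 0.065 0.006] lo [0.611 0.042 0.002] hi [0.657 0.087 0.008] px [289. 207. 317. 220.]
scene small_disc 0.51 115 med [ 0.661 -0.051  0.005] lo [ 0.644 -0.068  0.001] hi [ 0.678 -0.035  0.007] px [332. 188. 345. 199.]
scene packing_tape 0.95 2403 med [0.497 0.34  0.039] lo [0.458 0.292 0.   ] hi [0.557 0.388 0.049] px [176. 258. 239. 318.]
scene blue_jar 0.85 389 med [ 0.697 -0.205  0.035] lo [ 0.684 -0.285 -0.001] hi [ 0.787 -0.189  0.051] px [372. 149. 393. 171.]
scene white_lid 0.7 444 med [0.597 0.185 0.013] lo [0.574 0.158 0.003] hi [0.628 0.21  0.015] px [252. 225. 277. 247.]
side carrier 0.81 652 med [0.476 0.149 0.01 ] lo [0.4   0.111 0.002] hi [0.546 0.264 0.079] px [259. 178. 312. 209.]
side pad 
[... 1594 characters left out ...]
81437,  0.38291875,  0.0438897 ,  1.59791069, -0.01787313,
        1.16118548, -0.04990177]), 'joint_vel': array([-7.05463450e-06,  2.86602944e-04, -3.13927390e-04,  7.38921232e-04,
        1.24522421e-03, -9.55893089e-04, -7.14517171e-04]), 'tau': array([-4.45163669e-04, -4.33434927e+01,  1.02258582e+00, -2.49915308e+01,
        1.04004637e-02,  1.69252093e-03, -1.41391129e-05]), 'position': array([0.25596333, 0.59748062, 0.23125193]), 'tcp_rot': array([ 2.00980582e-01,  9.79595225e-01, -1.48668363e-05, -2.42549124e-06]), 'ft_force': array([ 0.40994157, -0.08400216,  0.3582801 ]), 'moment': array([0.0053148 , 0.03823427, 0.02064263]), 'gripper_force': 0.0, 'finger_gap': 0.08536442657256701}
```

```bash
python3 - <<'E'
import cv2,numpy as np
a=cv2.imread("pics/scene0.png");b=cv2.imread("pics/side0.png")
a=cv2.resize(a[130:330,150:450],(800,533));b=cv2.resize(b[120:320,230:450],(800,600))
cv2.imwrite("pics/a.png",a)
E
```

```text
(no output)
```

View pics/a.png

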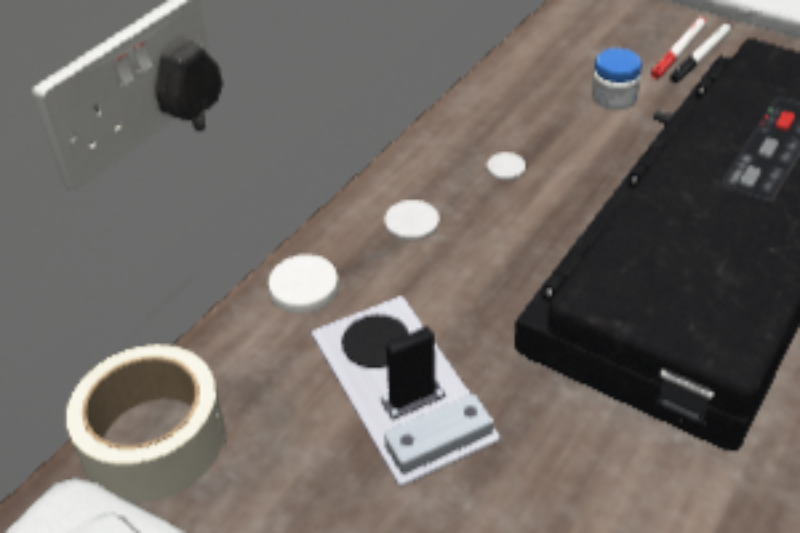

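```bash
cat >> h.py <<'E'
def carrier(c,verbose=True):
    s=snap(c); m=masks_of(c,"carrier")[0]; mk=np.array(m["mask"])
    k=cv2.dilate(mk.astype(np.uint8),np.ones((5,5)))>0
    v,u=np.nonzero(k&(s["depth"]>0)); P=pts(s,k,c=="wrist"); g=s["pixels"][v,u].astype(float).max(1)
    z=P[:,2]
    pl=P[(z>0.003)&(z<0.0135)]; r=cv2.minAreaRect((pl[:,:2]*1000).astype(np.float32))
    pad=P[(z>0.003)&(z<.014)&(g<70)]; h=P[(z>0.032)&(z<.085)&(g<90)]; heel=P[(z>.018)&(z<.028)&(g>110)]
    if verbose: print(c,"plate",np.round(r[0],1),np.round(r[1],1),round(r[2],2))
    for n,q in (("pad",pad),("handle",h),("heel",heel)):
        if len(q)>5: rr=cv2.minAreaRect((q[:,:2]*1000).astype(np.float32)); print(n,len(q),"med",np.median(q,0).round(4),np.round(rr[0],1),np.round(rr[1],1),round(rr[2],1),"zmax",np.percentile(q[:,2],98).round(4))
    return s,P
def disc(c,t,lo=.003,hi=.013):
    s=snap(c); ms=[m for m in masks_of(c,t)]
    for m in ms[:2]:
        P=pts(s,np.array(m["mask"]),c=="wrist"); q=P[(P[:,2]>lo)&(P[:,2]<hi)]
        if len(q)<8: continue
        cc,rad=cv2.minEnclosingCircle((q[:,:2]*1000).astype(np.float32))
        print(c,t,round(m["p"],2),len(q),"mean",q.mean(0).round(4),"circ",np.round(cc,1),round(rad,1),"zmed",np.median(q[:,2]).round(4))
E
python3 - <<'E'
from h import *
for c in("scene","side"):
    s,P=carrier(c); disc(c,"large_disc");disc(c,"small_disc")
    A=pts(s,np.ones((400,640),bool))
    q=A[(A[:,2]>.06)&(A[:,2]<.1)&(A[:,0]>.2)&(A[:,1]<.3)&(A[:,0]<.95)]
    for y in np.arange(-.4,.2,.05):
        w=q[(abs(q[:,1]-y)<.02)]
        if len(w)>5: print("sealer y",y.round(2),"x",np.percentile(w[:,0],[1,50,99]).round(3))
    w=A[(A[:,2]>.1)&(A[:,2]<.25)&(A[:,0]>.4)]
    for x in np.arange(.45,1,.1):
        k=w[abs(w[:,0]-x)<.02]
        if len(k)>5: print("wall x",x.round(2),"y",np.percentile(k[:,1],[2,50]).round(3))
E
```

```text
scene plate [469.1 154.6] [165.   84.6] 0.77
pad 334 med [0.5141 0.1601 0.009 ] [489.8 157.3] [ 51.9 100.2] 86.5 zmax 0.0126
handle 323 med [0.4443 0.1567 0.0603] [448.  155.1] [12.9 34.9] 0.1 zmax 0.0768
heel 521 med [0.4038 0.1555 0.0234] [406.2 153.9] [30.6 75.8] 0.3 zmax 0.0259
scene large_disc 0.8 213 mean [0.6323 0.0645 0.0059] circ [631.6  62.6] 25.6 zmed 0.0057
scene small_disc 0.57 106 mean [ 0.6603 -0.0521  0.005 ] circ [661.6 -50.7] 20.3 zmed 0.005
scene small_disc 0.42 1518 mean [0.4753 0.1618 0.007 ] circ [467.8 154.6] 88.2 zmed 0.0065
sealer y -0.4 x [0.499 0.517 0.93 ]
sealer y -0.35 x [0.474 0.533 0.621]
sealer y -0.3 x [0.446 0.534 0.641]
sealer y -0.25 x [0.418 0.512 0.941]
sealer y -0.2 x [0.388 0.483 0.912]
sealer y -0.15 x [0.359 0.456 0.884]
sealer y -0.1 x [0.33  0.423 0.854]
sealer y -0.05 x [0.299 0.39  0.825]
sealer y -0.0 x [0.31  0.386 0.796]
sealer y 0.05 x [0.394 0.428 0.769]
sealer y 0.1 x [0.718 0.729 0.741]
sealer y 0.15 x [0.442 0.69  0.712]
sealer y 0.2 x [0.659 0.671 0.684]
wall x 0.45 y [0.549 0.574]
wall x 0.55 y [0.377 0.412]
wall x 0.65 y [0.20
[... 498 characters left out ...]
.6606 -0.0571  0.0073] circ [660.9 -54. ] 20.0 zmed 0.0074
sealer y -0.4 x [0.497 0.533 0.927]
sealer y -0.35 x [0.47  0.56  0.641]
sealer y -0.3 x [0.441 0.538 0.949]
sealer y -0.25 x [0.41  0.533 0.941]
sealer y -0.2 x [0.383 0.504 0.912]
sealer y -0.15 x [0.356 0.481 0.883]
sealer y -0.1 x [0.327 0.448 0.854]
sealer y -0.05 x [0.301 0.422 0.826]
sealer y -0.0 x [0.338 0.442 0.797]
sealer y 0.05 x [0.421 0.757 0.769]
sealer y 0.1 x [0.716 0.728 0.739]
sealer y 0.15 x [0.444 0.694 0.712]
sealer y 0.2 x [0.659 0.671 0.684]
wall x 0.45 y [0.546 0.579]
wall x 0.55 y [0.375 0.407]
wall x 0.65 y [0.201 0.221]
wall x 0.75 y [0.028 0.06 ]
wall x 0.85 y [-0.145 -0.113]
wall x 0.95 y [-0.318 -0.286]
```

>>> pendant([
  [[0, 0, 0], [0, 0, -0.135], 0.065],
  [[0, 0, 0], [0, 0, -0.135], 0.065],
  [[0, 0, 0], [0, 0, -0.135], 0.065],
  [[-0.02, -0.03, 0], [0, 0, 0], 0.065],
  [[-0.025, -0.035, 0], [0, 0, 0], 0.065],
  [[-0.025, -0.035, 0], [0, 0, 0], 0.065],
  [[-0.025, -0.035, 0], [0, 0, 0], 0.065],
  [[-0.025, -0.035, 0], [0, 0, 0], 0.065],
  [[-0.025, -0.035, 0], [0, 0, 0], 0.065],
  [[-0.025, -0.035, 0], [0, 0, 0], 0.065],
  [[-0.025, -0.035, 0], [0, 0, 0], 0.065],
  [[-0.025, -0.035, 0], [0, 0, 0], 0.065],
  [[-0.025, -0.035, 0], [0, 0, 0], 0.065],
  [[-0.025, -0.035, 0], [0, 0, 0], 0.065],
  [[-0.025, -0.035, 0], [0, 0, 0], 0.065],
  [[-0.025, -0.035, 0.02], [0, 0, 0], 0.065],
  [[-0.02, -0.03, 0.03], [0, 0, 0], 0.065],
  [[-0.02, -0.03, 0.03], [0, 0, 0], 0.065],
  [[0, 0, 0], [0, 0, 0], 0.065],
], force=30)

```text
time_s: 4.32
position: [0.6151, 0.0822, 0.1483]
tcp_rot: [0.003, 1.0, -0.002, -0.002]
ft_force: [0.2, -0.1, 0.1]
finger_gap: 0.0648
gripper_force: 0.0
```

```bash
python3 - <<'E'
from h import *
s=snap("wrist"); save(s,"w1.png"); disc("wrist","large_disc"); disc("wrist","small_disc")
A=pts(s,np.ones((400,640),bool),True); 
s2=snap("scene"); B=pts(s2,np.ones((400,640),bool))
n=np.array([.866,.5])
for A in(A,B):
  q=A[(A[:,2]>.03)&(A[:,2]<.095)&(A[:,1]<.1)&(A[:,1]>-.4)&(A[:,0]>.3)]; d=q[:,:2]@n
  print(np.histogram(d,bins=np.arange(.2,.72,.02)))
E
```

```text
wrist large_disc 0.79 1949 mean [0.6327 0.0637 0.006 ] circ [633.3  63.4] 25.2 zmed 0.006
wrist small_disc 0.72 830 mean [ 0.6599 -0.0519  0.005 ] circ [660.8 -52.8] 19.7 zmed 0.005
(array([   0,    0,  551, 1062, 1410, 1781, 2767, 3363, 4317, 9839, 7343,
       3124,   21,    0,  375,  515,  169,    0,    0,    0,  181,    0,
          0,  319, 1688]), array([0.2 , 0.22, 0.24, 0.26, 0.28, 0.3 , 0.32, 0.34, 0.36, 0.38, 0.4 ,
       0.42, 0.44, 0.46, 0.48, 0.5 , 0.52, 0.54, 0.56, 0.58, 0.6 , 0.62,
       0.64, 0.66, 0.68, 0.7 ]))
(array([   0,  316, 1453, 1445, 1409, 1350, 1293, 1273, 1221, 1028,  610,
        150,    6,    0,   97,  100,   28,    1,    1,    3,   66,    0,
          0,   21, 1505]), array([0.2 , 0.22, 0.24, 0.26, 0.28, 0.3 , 0.32, 0.34, 0.36, 0.38, 0.4 ,
       0.42, 0.44, 0.46, 0.48, 0.5 , 0.52, 0.54, 0.56, 0.58, 0.6 , 0.62,
       0.64, 0.66, 0.68, 0.7 ]))
```

View pics/w1.png

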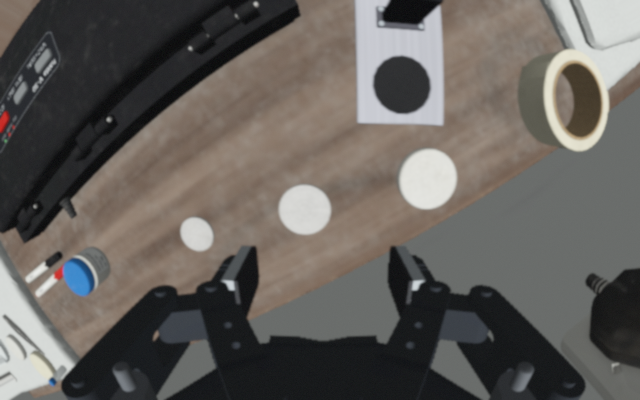

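>>> pendant([
  [[-0.009, -0.0094, 0.02], [0, 0, 0], 0.06],
  [[-0.009, -0.0094, 0.03], [0, 0, 0], 0.06],
  [[0, 0, 0.03], [0, 0, 0], 0.06],
  [[0, 0, 0.03], [0, 0, 0], 0.06],
  [[0, 0, 0.02], [0, 0, 0], 0.06],
  [[0, 0, 0.006], [0, 0, 0], 0.06],
  [[0, 0, 0], [0, 0, 0], 0.06],
], force=30)

```text
time_s: 5.5
position: [0.6345, 0.0692, 0.0158]
tcp_rot: [-0.0, 1.0, 0.0, 0.0]
ft_force: [-0.6, -0.5, 0.6]
finger_gap: 0.0601
gripper_force: 0.0
```

```bash
python3 - <<'E'
from h import *
s=snap("wrist"); disc("wrist","large_disc")
A=pts(s,np.ones((400,640),bool),True); p=sensors.get_state()["position"]; print(p)
q=A[(np.hypot(A[:,0]-p[0],A[:,1]-p[1])<.06)&(A[:,2]>.012)&(A[:,2]<.08)]
for y0 in(-1,1):
  w=q[(q[:,1]-p[1])*y0>.0]; print(len(w),"zlow",np.percentile(w[:,2],[0,1,5]).round(4),"y",np.percentile(w[:,1],[1,50,99]).round(4)-p[1])
s2=snap("side"); cv2.imwrite("pics/s1.png",cv2.resize(cv2.cvtColor(s2["pixels"][150:260,270:430],cv2.COLOR_RGB2BGR),(800,550)))
E
```

```text
wrist large_disc 0.69 6057 mean [0.6321 0.0635 0.006 ] circ [633.9  63.5] 25.6 zmed 0.006
[0.63541884 0.06891708 0.01674741]
5144 zlow [0.02   0.0245 0.0309] y [-0.05811708 -0.04051708 -0.02851708]
5042 zlow [0.0204 0.0243 0.0307] y [0.03028292 0.04218292 0.05838292]
```

>>> pendant([
  [[0.001, -0.0055, 0], [0, 0, 0], 0.06],
  [[0, 0, 0.006], [0, 0, 0], 0.06],
  [[0, 0, 0.006], [0, 0, 0], 0.06],
  [[0, 0, 0], [0, 0, 0], 0.06],
  [[0, 0, 0], [0, 0, 0], 0.06],
], force=30)

```text
time_s: 6.32
position: [0.633, 0.0634, 0.003]
tcp_rot: [-0.0, 1.0, -0.0, -0.0]
ft_force: [-0.6, -0.4, -0.1]
finger_gap: 0.06
gripper_force: 0.0
```

>>> pendant([
  [[0, 0, 0.0035], [0, 0, 0], 0.06],
  [[0, 0, 0], [0, 0, 0], 0.06],
  [[0, 0, 0], [0, 0, 0], 0.045],
  [[0, 0, 0], [0, 0, 0], 0.045],
  [[0, 0, 0], [0, 0, 0], 0.04],
  [[0, 0, 0], [0, 0, 0], 0.04],
], force=30)

```text
time_s: 7.08
position: [0.6333, 0.0632, 0.0001]
tcp_rot: [-0.0, 1.0, 0.0, 0.0]
ft_force: [-1.1, -0.5, 3.4]
finger_gap: 0.0473
gripper_force: 30.8
```

>>> pendant([
  [[0, 0, -0.01], [0, 0, 0], 0.04],
  [[0, 0, -0.03], [0, 0, 0], 0.04],
  [[0, 0, -0.04], [0, 0, 0], 0.04],
  [[0, 0, -0.04], [0, 0, 0], 0.04],
  [[0, 0, 0], [0, 0, 0], 0.04],
  [[0, 0, 0], [0, 0, 0], 0.04],
], force=30)

```text
time_s: 7.82
position: [0.6323, 0.0633, 0.1193]
tcp_rot: [-0.0, 1.0, 0.0, -0.001]
ft_force: [-0.7, -0.1, -2.1]
finger_gap: 0.0478
gripper_force: 31.1
```

```bash
python3 - <<'E'
from h import *
s=snap("wrist"); save(s,"w2.png"); p=sensors.get_state()["position"]; print(p)
for t in ("large_disc",):
  for m in masks_of("wrist",t)[:3]:
    P=pts(s,np.array(m["mask"]),True); print(m["p"],len(P),np.median(P,0).round(4),np.percentile(P,[2,98],axis=0).round(4))
A=pts(s,np.ones((400,640),bool),True); q=A[(abs(A[:,0]-p[0])<.03)&(abs(A[:,1]-p[1])<.021)&(abs(A[:,2]-p[2])<.02)]
c,r,_=[*cv2.minEnclosingCircle((q[:,:2]*1000).astype(np.float32)),0]; print(len(q),c,r,np.median(q,0))
B=np.c_[q[:,:2],np.ones(len(q))]; print("plane",np.linalg.lstsq(B,q[:,2],rcond=None)[0])
E
```

```text
[0.63161831 0.06327946 0.11835113]
0.59 7221 [0.6305 0.0641 0.1251] [[0.6092 0.0418 0.1216]
 [0.6556 0.0861 0.1263]]
6714 (633.34521484375, 64.2441635131836) 25.7957820892334 [0.63016232 0.06363686 0.12512416]
plane [ 0.00887231 -0.00108914  0.11952303]
```

View pics/w2.png

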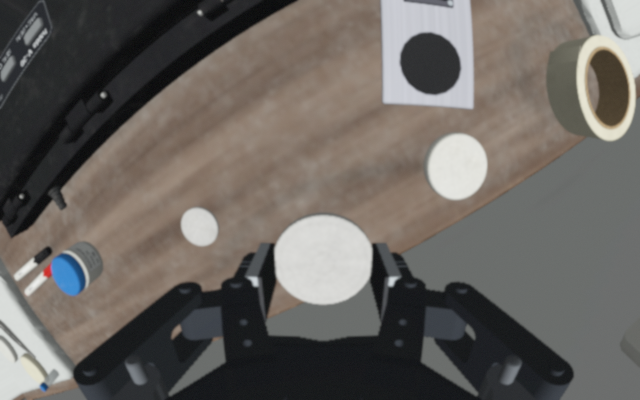

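>>> pendant([
  [[0.02, 0.015, 0], [0, 0, 0], 0.04],
  [[0.02, 0.015, 0], [0, 0, 0], 0.04],
  [[0.02, 0.015, 0], [0, 0, 0], 0.04],
  [[0, 0, 0], [0, 0, 0], 0.04],
  [[0, 0, 0], [0, 0, 0], 0.04],
], force=30)

```text
time_s: 8.55
position: [0.5733, 0.1074, 0.1191]
tcp_rot: [0.0, 1.0, -0.001, -0.0]
ft_force: [-0.4, -0.3, -1.2]
finger_gap: 0.0475
gripper_force: 31.2
```

```bash
python3 - <<'E'
from h import *
print(sensors.get_state()["position"])
s=snap("wrist"); A=pts(s,np.ones((400,640),bool),True); v,u=np.nonzero(s["depth"]>0); g=s["pixels"][v,u].max(1)
pd=(g<70)&(A[:,2]>.004)&(A[:,2]<.014)&(np.hypot(A[:,0]-.514,A[:,1]-.155)<.036)
q=A[pd]; print("pad",len(q),cv2.minEnclosingCircle((q[:,:2]*1000).astype(np.float32)),np.median(q,0).round(4),np.percentile(q,[.5,99.5],axis=0).round(4))
w=A[(g>120)&(A[:,2]>.004)&(A[:,2]<.012)&(abs(A[:,0]-.48)<.1)&(abs(A[:,1]-.155)<.055)]
print("plate",len(w),cv2.minAreaRect((w[:,:2]*1000).astype(np.float32)))
h=A[(A[:,2]>.06)&(A[:,2]<.085)&(abs(A[:,0]-.449)<.02)&(abs(A[:,1]-.155)<.03)]
print("handle",len(h),cv2.minAreaRect((h[:,:2]*1000).astype(np.float32)),np.percentile(h[:,2],98))
carrier("scene")
E
```

```text
[0.57333149 0.10737698 0.11908643]
pad 3069 ((513.5584716796875, 154.53201293945312), 26.315576553344727) [0.5135 0.1539 0.0091] [[0.4886 0.1292 0.0073]
 [0.5385 0.1795 0.011 ]]
plate 9591 ((491.0036926269531, 156.06243896484375), (177.75425720214844, 87.09246063232422), 0.5330329537391663)
handle 1264 ((448.9129638671875, 153.93606567382812), (12.621431350708008, 36.554927825927734), 0.9578205943107605) 0.07732786869708777
scene plate [469.  154.4] [166.7  84.8] 0.29
pad 334 med [0.5137 0.1601 0.0089] [490.8 157.4] [ 52.  100.9] 86.0 zmax 0.0129
handle 328 med [0.4443 0.1566 0.0598] [448.2 154.9] [35.3 12.9] 86.9 zmax 0.0769
heel 518 med [0.4042 0.1556 0.0235] [405.9 153.9] [31.4 76.2] 0.3 zmax 0.0258
```

>>> pendant([
  [[0.02, 0.0156, 0], [0, 0, 0], 0.04],
  [[0.02, 0.0156, 0], [0, 0, 0], 0.04],
  [[0.0205, 0.0156, 0], [0, 0, 0], 0.04],
  [[0, 0, 0.03], [0, 0, 0], 0.04],
  [[0, 0, 0.03], [0, 0, 0], 0.04],
  [[0, 0, 0.02], [0, 0, 0], 0.04],
  [[0, 0, 0.01], [0, 0, 0], 0.04],
  [[0, 0, 0], [0, 0, 0], 0.04],
  [[0, 0, 0], [0, 0, 0], 0.04],
], force=30)

```text
time_s: 9.82
position: [0.5137, 0.1551, 0.0307]
tcp_rot: [0.0, 1.0, 0.0, 0.001]
ft_force: [-0.0, 0.1, -0.2]
finger_gap: 0.0478
gripper_force: 31.2
```

>>> pendant([
  [[0.0009, -0.001, 0.01], [0, 0, 0], 0.04],
  [[0, 0, 0.008], [0, 0, 0], 0.04],
  [[0, 0, 0.002], [0, 0, 0], 0.04],
  [[0, 0, 0], [0, 0, 0], 0.04],
  [[0, 0, 0], [0, 0, 0], 0.04],
], force=30)

```text
time_s: 10.45
position: [0.5119, 0.1541, 0.0099]
tcp_rot: [-0.0, 1.0, 0.0, 0.0]
ft_force: [0.5, -0.5, -1.6]
finger_gap: 0.0476
gripper_force: 31.2
```

```bash
python3 - <<'E'
from h import *
p=sensors.get_state()["position"]
s=snap("wrist"); A=pts(s,np.ones((400,640),bool),True)
q=A[(abs(A[:,0]-p[0])<.03)&(abs(A[:,1]-p[1])<.021)&(A[:,2]>.012)&(A[:,2]<.03)]
print(p,cv2.minEnclosingCircle((q[:,:2]*1000).astype(np.float32)),np.median(q,0))
E
```

```text
[0.51194307 0.15412719 0.00986769] ((512.7520751953125, 154.7684326171875), 25.674571990966797) [0.5099315  0.15442531 0.01576111]
```

>>> pendant([
  [[-0.0006, 0, 0.0005], [0, 0, 0], 0.04],
  [[0, 0, 0], [0, 0, 0], 0.052],
  [[0, 0, 0], [0, 0, 0], 0.06],
  [[0, 0, 0], [0, 0, 0], 0.062],
  [[0, 0, -0.01], [0, 0, 0], 0.062],
  [[0, 0, -0.03], [0, 0, 0], 0.062],
  [[0, 0, -0.04], [0, 0, 0], 0.062],
  [[0, 0, -0.03], [0, 0, 0], 0.06],
  [[-0.0255, -0.0355, 0], [0, 0, 0], 0.05],
  [[-0.0255, -0.0355, 0], [0, 0, 0], 0.05],
  [[-0.0255, -0.0355, 0], [0, 0, 0], 0.05],
  [[0, 0, 0], [0, 0, 0], 0.05],
  [[0, 0, 0], [0, 0, 0], 0.05],
], force=30)

```text
time_s: 12.12
position: [0.5886, 0.0479, 0.1195]
tcp_rot: [0.0, 1.0, 0.0, -0.0]
ft_force: [0.0, 0.8, -0.5]
finger_gap: 0.0502
gripper_force: 0.0
```

```bash
cat >> h.py <<'E'
def stack():
    s=snap("wrist"); A=pts(s,np.ones((400,640),bool),True); v,u=np.nonzero(s["depth"]>0); g=s["pixels"][v,u].max(1)
    near=np.hypot(A[:,0]-.514,A[:,1]-.155)<.036
    for n,k in(("large",(A[:,2]>.0128)&(A[:,2]<.0175)),("small",(A[:,2]>.0178)&(A[:,2]<.026))):
        q=A[near&k&(g>110)]
        if len(q)>20: print(n,len(q),cv2.minEnclosingCircle((q[:,:2]*1000).astype(np.float32)),np.median(q,0).round(4))
    h=A[(A[:,2]>.06)&(A[:,2]<.085)&(abs(A[:,0]-.449)<.02)&(abs(A[:,1]-.155)<.03)]
    if len(h)>9: print("handle",len(h),cv2.minAreaRect((h[:,:2]*1000).astype(np.float32)))
    return s
E
python3 - <<'E'
from h import *
print(sensors.get_state()["position"]); s=stack(); save(s,"w3.png"); disc("wrist","small_disc")
E
```

```text
[0.58856553 0.04791777 0.11954774]
large 2489 ((513.3720092773438, 154.80088806152344), 25.581790924072266) [0.5131 0.1535 0.0151]
handle 1071 ((449.0003356933594, 153.67330932617188), (12.71342658996582, 36.862091064453125), 0.6206681132316589)
wrist small_disc 0.8 822 mean [ 0.6576 -0.0536  0.0049] circ [660.3 -53. ] 19.6 zmed 0.0049
```

View pics/w3.png

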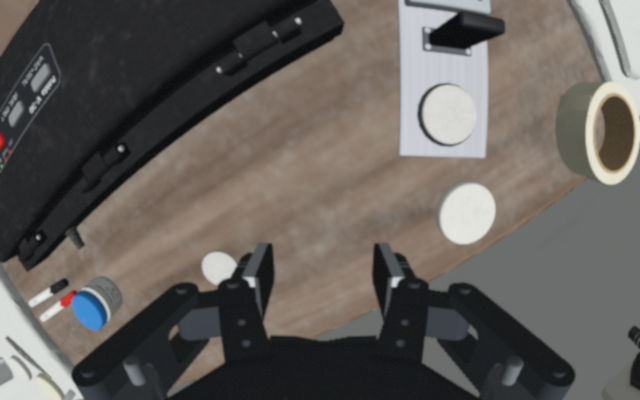

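Large disc sits centred on the pad at (448,114); the small one is at (220,268), partly behind the left finger.

>>> pendant([
  [[-0.024, -0.0336, 0], [0, 0, 0], 0.05],
  [[-0.024, -0.0336, 0], [0, 0, 0], 0.05],
  [[-0.024, -0.0336, 0.01], [0, 0, 0], 0.05],
  [[0, 0, 0.03], [0, 0, 0], 0.048],
  [[0, 0, 0.03], [0, 0, 0], 0.048],
  [[0, 0, 0.02], [0, 0, 0], 0.048],
  [[0, 0, 0.01], [0, 0, 0], 0.048],
  [[0, 0, 0], [0, 0, 0], 0.048],
  [[0, 0, 0], [0, 0, 0], 0.048],
], force=30)

```text
time_s: 13.4
position: [0.662, -0.0532, 0.0206]
tcp_rot: [-0.0, 1.0, -0.0, 0.001]
ft_force: [-0.3, -1.0, -0.2]
finger_gap: 0.0478
gripper_force: 0.0
```

```bash
python3 - <<'E'
from h import *
s=snap("wrist"); disc("wrist","small_disc"); print(sensors.get_state()["position"])
E
```

```text
wrist small_disc 0.95 3321 mean [ 0.6596 -0.0529  0.005 ] circ [660.5 -53. ] 19.3 zmed 0.005
[ 0.66181238 -0.05336438  0.02052851]
```

>>> pendant([
  [[0.0012, 0.0004, 0.01], [0, 0, 0], 0.048],
  [[0, 0, 0.008], [0, 0, 0], 0.048],
  [[0, 0, 0.0025], [0, 0, 0], 0.048],
  [[0, 0, 0], [0, 0, 0], 0.048],
  [[0, 0, 0], [0, 0, 0], 0.038],
  [[0, 0, 0], [0, 0, 0], 0.03],
  [[0, 0, 0], [0, 0, 0], 0.028],
  [[0, 0, 0], [0, 0, 0], 0.028],
], force=30)

```text
time_s: 14.55
position: [0.6604, -0.053, -0.0005]
tcp_rot: [-0.0, 1.0, -0.0, 0.001]
ft_force: [-0.6, -0.9, 4.5]
finger_gap: 0.0358
gripper_force: 29.9
```

>>> pendant([
  [[0, 0, -0.01], [0, 0, 0], 0.028],
  [[0, 0, -0.03], [0, 0, 0], 0.028],
  [[0, 0, -0.04], [0, 0, 0], 0.028],
  [[0, 0, -0.04], [0, 0, 0], 0.028],
  [[0.0245, 0.0346, 0], [0, 0, 0], 0.028],
  [[0.0245, 0.0346, 0], [0, 0, 0], 0.028],
  [[0.0245, 0.0346, 0], [0, 0, 0], 0.028],
  [[0.0245, 0.0346, 0], [0, 0, 0], 0.028],
  [[0.0245, 0.0346, 0], [0, 0, 0], 0.028],
  [[0.0245, 0.0346, 0], [0, 0, 0], 0.028],
  [[0, 0, 0.03], [0, 0, 0], 0.028],
  [[0, 0, 0.02], [0, 0, 0], 0.028],
  [[0, 0, 0.02], [0, 0, 0], 0.028],
  [[0, 0, 0], [0, 0, 0], 0.028],
  [[0, 0, 0], [0, 0, 0], 0.028],
], force=30)

```text
time_s: 16.42
position: [0.5129, 0.1548, 0.0493]
tcp_rot: [-0.0, 1.0, 0.0, 0.0]
ft_force: [-0.3, -0.9, 0.6]
finger_gap: 0.036
gripper_force: 30.1
```

```bash
python3 - <<'E'
from h import *
s=snap("wrist"); p=sensors.get_state()["position"]; A=pts(s,np.ones((400,640),bool),True)
q=A[(abs(A[:,0]-p[0])<.025)&(abs(A[:,1]-p[1])<.016)&(abs(A[:,2]-p[2]-.004)<.012)]
print(p,cv2.minEnclosingCircle((q[:,:2]*1000).astype(np.float32)),np.median(q,0))
E
```

```text
[0.51325455 0.15493696 0.04966916] ((513.5149536132812, 155.50665283203125), 19.533172607421875) [0.51131169 0.15506859 0.0548685 ]
```

>>> pendant([
  [[0, -0.0007, 0.02], [0, 0, 0], 0.028],
  [[0, 0, 0.01], [0, 0, 0], 0.028],
  [[0, 0, 0.004], [0, 0, 0], 0.028],
  [[0, 0, 0], [0, 0, 0], 0.028],
  [[0, 0, 0], [0, 0, 0], 0.028],
], force=30)

```text
time_s: 17.1
position: [0.513, 0.1542, 0.0153]
tcp_rot: [-0.0, 1.0, 0.0, 0.0]
ft_force: [-0.6, -0.5, -0.5]
finger_gap: 0.0358
gripper_force: 30.1
```

```bash
python3 - <<'E'
from h import *
s=snap("wrist"); p=sensors.get_state()["position"]; A=pts(s,np.ones((400,640),bool),True)
q=A[(abs(A[:,0]-p[0])<.025)&(abs(A[:,1]-p[1])<.016)&(abs(A[:,2]-p[2]-.006)<.005)]
print(p,cv2.minEnclosingCircle((q[:,:2]*1000).astype(np.float32)),np.median(q,0))
E
```

```text
[0.51298927 0.15419798 0.01521755] ((512.1859130859375, 154.89529418945312), 24.47650909423828) [0.51147829 0.15448333 0.02078691]
```

>>> pendant([
  [[0, 0, 0], [0, 0, 0], 0.04],
  [[0, 0, 0], [0, 0, 0], 0.048],
  [[0, 0, 0], [0, 0, 0], 0.05],
  [[0, 0, -0.01], [0, 0, 0], 0.05],
  [[0, 0, -0.03], [0, 0, 0], 0.05],
  [[0, 0, -0.04], [0, 0, 0], 0.05],
  [[0, 0, -0.04], [0, 0, 0], 0.05],
  [[-0.03, 0, 0], [0, 0, 0], 0.05],
  [[-0.03, 0, 0], [0, 0, 0], 0.05],
  [[0, 0, 0], [0, 0, 0], 0.05],
  [[0, 0, 0], [0, 0, 0], 0.05],
], force=30)

```text
time_s: 18.52
position: [0.5717, 0.1539, 0.1347]
tcp_rot: [-0.0, 1.0, -0.0, -0.001]
ft_force: [0.2, -0.2, 0.3]
finger_gap: 0.0498
gripper_force: 0.0
```

```bash
python3 - <<'E'
from h import *
print(sensors.get_state()["position"],sensors.get_state()["joint_positions"]); s=stack(); save(s,"w4.png")
E
```

```text
[0.57168728 0.15389866 0.1346777 ] [-0.57716969  0.38803768  0.2962827   1.83457091 -0.13744571  0.94025996
  1.35065785]
large 1077 ((513.2030029296875, 154.62086486816406), 25.41023063659668) [0.5109 0.1547 0.0151]
small 1632 ((513.2762451171875, 154.71200561523438), 19.294832229614258) [0.5134 0.1546 0.0201]
handle 1118 ((448.97711181640625, 154.25990295410156), (12.506851196289062, 35.941349029541016), 1.4612232446670532)
```

View pics/w4.png

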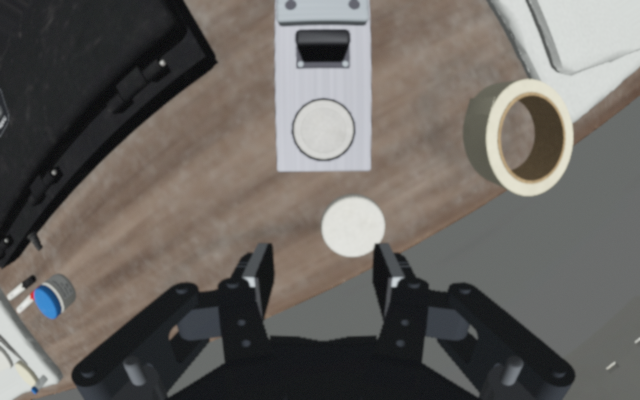

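The stack is centred, at (323,129). Next I go to the handle, at (322,50).

>>> pendant([
  [[0.03, 0, 0], [0, 0, 0], 0.05],
  [[0.03, 0, 0], [0, 0, 0], 0.05],
  [[0.03, 0, 0], [0, 0, 0], 0.05],
  [[0.03, 0, 0], [0, 0, 0], 0.05],
  [[0, 0, 0], [0, 0, 0.156], 0.05],
  [[0, 0, 0], [0, 0, 0.156], 0.05],
  [[0, 0, 0], [0, 0, 0.156], 0.05],
  [[0, 0, 0], [0, 0, 0.156], 0.05],
  [[0, 0, 0], [0, 0, 0.156], 0.05],
  [[0, 0, 0], [0, 0, 0.156], 0.05],
  [[0, 0, 0], [0, 0, 0.156], 0.05],
  [[0, 0, 0], [0, 0, 0.156], 0.05],
  [[0, 0, 0], [0, 0, 0.156], 0.05],
  [[0, 0, 0], [0, 0, 0.156], 0.05],
  [[0, 0, 0], [0, 0, 0], 0.05],
  [[0, 0, 0], [0, 0, 0], 0.05],
], force=30)

```text
time_s: 20.58
position: [0.4519, 0.1541, 0.1347]
tcp_rot: [0.702, 0.712, -0.0, -0.0]
ft_force: [0.2, -0.2, 0.6]
finger_gap: 0.0501
gripper_force: 0.0
```

```bash
python3 - <<'E'
from h import *
print(sensors.get_state()["position"],sensors.get_state()["tcp_rot"],sensors.get_state()["joint_positions"]); s=stack(); save(s,"w5.png")
E
```

```text
[0.45193085 0.1540871  0.13470536] [ 7.02265685e-01  7.11914887e-01 -1.41819995e-04 -2.86637572e-04] [-0.84602398  0.18615507  0.47068138  2.10848102 -0.110547    0.87031532
 -0.297236  ]
large 905 ((513.1427001953125, 154.62371826171875), 25.762361526489258) [0.5071 0.1602 0.0151]
small 1380 ((513.3554077148438, 155.08030700683594), 19.35879135131836) [0.513  0.1556 0.0201]
handle 885 ((448.6675109863281, 155.09071350097656), (11.555766105651855, 35.57904052734375), 0.8660663366317749)
```

>>> pendant([
  [[0.0004, -0.003, 0.02], [0, 0, 0], 0.05],
  [[0, 0, 0.03], [0, 0, 0], 0.05],
  [[0, 0, 0.025], [0, 0, 0], 0.05],
  [[0, 0, 0.015], [0, 0, 0], 0.05],
  [[0, 0, 0.006], [0, 0, 0], 0.05],
  [[0, 0, 0], [0, 0, 0], 0.05],
  [[0, 0, 0], [0, 0, 0], 0.05],
], force=30)

```text
time_s: 21.5
position: [0.4504, 0.1547, 0.0396]
tcp_rot: [0.703, 0.711, 0.001, 0.0]
ft_force: [-0.3, 1.1, -0.0]
finger_gap: 0.0497
gripper_force: 0.0
```

>>> pendant([
  [[0, 0, 0], [0, 0, 0], 0.025],
  [[0, 0, 0], [0, 0, 0], 0.015],
  [[0, 0, 0], [0, 0, 0], 0.005],
  [[0, 0, 0], [0, 0, 0], 0.005],
  [[0, 0, 0], [0, 0, 0], 0.002],
  [[0, 0, 0], [0, 0, 0], 0.002],
], force=80)

```text
time_s: 22.25
position: [0.4491, 0.1546, 0.0393]
tcp_rot: [0.703, 0.711, -0.0, -0.001]
ft_force: [-2.3, -0.5, 5.5]
finger_gap: 0.0107
gripper_force: 79.7
```

Gripped. Now a gentle lift of 150 mm.

>>> pendant([
  [[0, 0, -0.002], [0, 0, 0], 0],
  [[0, 0, -0.004], [0, 0, 0], 0],
  [[0, 0, -0.007], [0, 0, 0], 0],
  [[0, 0, -0.01], [0, 0, 0], 0],
  [[0, 0, -0.012], [0, 0, 0], 0],
  [[0, 0, -0.015], [0, 0, 0], 0],
  [[0, 0, -0.015], [0, 0, 0], 0],
  [[0, 0, -0.015], [0, 0, 0], 0],
  [[0, 0, -0.015], [0, 0, 0], 0],
  [[0, 0, -0.015], [0, 0, 0], 0],
  [[0, 0, -0.015], [0, 0, 0], 0],
  [[0, 0, -0.012], [0, 0, 0], 0],
  [[0, 0, -0.008], [0, 0, 0], 0],
  [[0, 0, -0.004], [0, 0, 0], 0],
  [[0, 0, -0.002], [0, 0, 0], 0],
  [[0, 0, 0], [0, 0, 0], 0],
  [[0, 0, 0], [0, 0, 0], 0],
  [[0, 0, 0], [0, 0, 0], 0],
  [[0, 0, 0], [0, 0, 0], 0],
], force=80)

```text
time_s: 24.62
position: [0.4495, 0.1543, 0.1896]
tcp_rot: [0.703, 0.711, -0.0, -0.0]
ft_force: [-0.5, 0.5, -7.3]
finger_gap: 0.0112
gripper_force: 78.0
```

```bash
python3 - <<'E'
from h import *
print(sensors.get_state()["position"])
s=snap("scene"); cv2.imwrite("pics/f.png",cv2.resize(cv2.cvtColor(s["pixels"][130:330,150:450],cv2.COLOR_RGB2BGR),(800,533)))
w=snap("wrist"); A=pts(w,np.ones((400,640),bool),True)
for lo,hi in((.150,.1575),(.158,.163),(.1633,.1665),(.1685,.1725)):
  q=A[(A[:,2]>lo)&(A[:,2]<hi)&(abs(A[:,1]-.155)<.05)&(A[:,0]>.46)&(A[:,0]<.57)]
  if len(q)>20: print(lo,len(q),cv2.minEnclosingCircle((q[:,:2]*1000).astype(np.float32)),np.median(q,0).round(4),np.linalg.lstsq(np.c_[q[:,:2],np.ones(len(q))],q[:,2],rcond=None)[0].round(3))
E
```

```text
[0.44946237 0.15434087 0.18959669]
0.15 8970 ((506.0682373046875, 155.10986328125), 61.52650833129883) [0.4924 0.1742 0.1564] [-0.002 -0.004  0.158]
0.158 881 ((502.80242919921875, 153.78494262695312), 54.8280029296875) [0.4976 0.1719 0.1595] [-0.009  0.01   0.162]
0.1633 1622 ((514.41796875, 154.85226440429688), 25.59269905090332) [0.5053 0.1636 0.1654] [ 0.001 -0.003  0.165]
0.1685 2732 ((514.63134765625, 154.9274444580078), 19.685972213745117) [0.5136 0.1559 0.1704] [ 0.002 -0.002  0.17 ]
```

View pics/f.png

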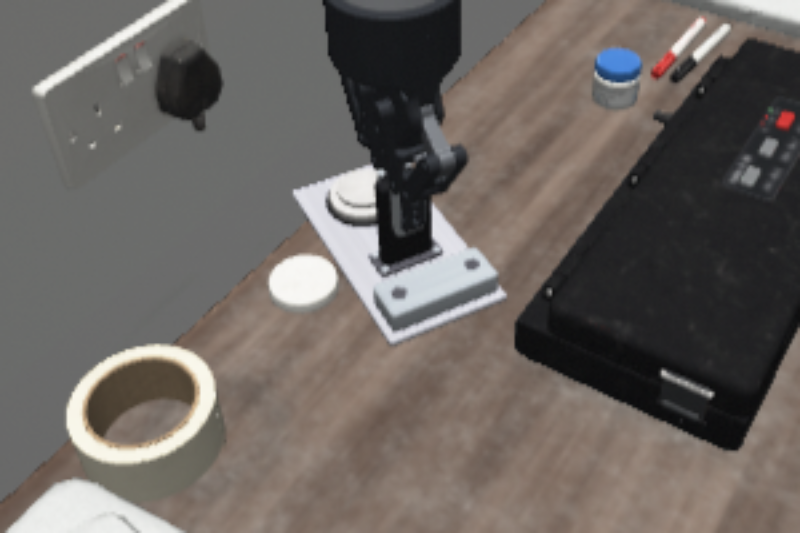

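The loaded carrier is held level with its underside at 0.150 m. Both discs are centred, seen at about (360,190), and the bystanders have not moved.

```bash
python3 -c "
from station import hand_in; print(hand_in())"
```

```text
the job is handed in; nothing more can be done
None
```

The job is handed in: both discs are stacked within about 1 mm of the pad's centre, and the carrier is held level by its handle with its underside about 15 cm above the table. `hand_in()` returned no verdict.

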